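# Nut into the lamp pocket, then shift the clamp valve's lift-gate lever

## Task

Slide the loose brass nut along the white lamp's frame, without picking it up, until it drops flat into the round pocket at the frame's corner. Then lift the clamp valve's lever out of its notch at the red end of the slot, shift it along the slot to the green side and let it drop fully home in the clamp notch, which you have to feel for. Leave the screwdriver, the bowl and the bottle where they are.

Things in the scene. Friction and masses are not known exactly. Their poses are not given: they have to be found in the camera images.
- lamp: white LED floodlight 220 x 220 mm, face up on a thin 230 mm square carrier, fixed. Origin: centre of the underside on the bench, z up. Its frame's flat top is 60 mm above the bench. LED window 2 mm proud, x -57 to +77, y -67 to +67 mm, look only; the nut lies on the free strip x -110 to -57 mm, along y. Screw heads 8 mm high at x 93, y +93 and -93 mm
- pocket (a point): centre of the mouth of the round nut pocket in the lamp's frame, level with the frame's top; 31 mm across, 6 mm deep, flat floor. At x -88, y +85 mm in the lamp's frame
- nut: loose brass hexagon nut, behaves as a round disc 25 mm across (drawn 27.6 mm over corners), 13 mm tall, about 35 g. Origin: centre of its underside, z up. Starts flat on the lamp's frame, 45 to 120 mm from the pocket on its -y side (lamp axes). In the pocket its top stands 7 mm above the frame
- valve: grey clamp valve on a 150 x 210 mm foot, fixed. Origin on the bench, mid-width; z up, x towards its back (foot: x -65 to +85 mm). Its face rises towards +x through x 0, z 65 mm; the face's normal is (-0.574, 0, 0.819) here, 35 degrees from vertical. A straight slot runs along y in the face: red marks at the -y end, green marks over y +2 to +52 mm
- light_bar (a point): centre of the 30 x 30 mm light bar, 210 mm long, that runs along the valve's y above the lever, 209 mm over the bench; held by posts at the valve's x +75, y +-90 mm with arms forward to the bar. It leaves no room for a gripper straight above the lever: come along the lever's axis, tilted, from the valve's -x side
- lever_grip (a point): point on the lever's axis to grip. The lever is a black round grip 24 mm across, 48 mm long, red band, on a steel stem square to the sloping face (so it leans 35 degrees to the valve's -x). The point is 42 mm out from the face when the lever is down, 24 mm short of the grip's top; the grip begins 18 mm from the face. Axes: y along the slot to green, z out along the lever
- lever_slide (a joint): lever's place along the slot, m: 0 in the red notch, growing to green (valve's +y), end stop 0.115. Friction about 1 N. The clamp notch is hidden inside, its centre somewhere from 0.062 to 0.092, different each time; 16 mm wide for a 12 mm round key, so the lever settles within 2 mm of its centre. The track goes on beyond it
- lever_lift (a joint): lift of the lever along its own axis, m: 0 down in a notch, stop at 0.026. Spring and weight push it down with 5 to 7 N. It passes along the slot only when lifted over 0.014; let go between the notches it rests at 0.014 on the track and slides there; over the clamp notch it drops by itself to 0 and can go no farther. Forces over 15 N are never needed
- screwdriver: loose screwdriver 190 mm long lying on the bench between lamp and valve; leave alone. Origin on the bench below it, near the middle
- bowl: small loose green bowl 80 mm across, 45 mm tall, beyond the work; leave alone. Origin: centre of the underside
- flux: loose white bottle 48 mm across, 110 mm tall, beyond the work; leave alone. Origin: centre of the underside
Mind the look-alikes: they are no part of the job. There is more than one size of the nut; the one meant has the size given above.

How it is judged:
By the outcome, as a careful person would: the job done as asked, in the order asked, and still so for the second after the job is handed in, with the robot touching nothing.
It also fails if it takes over 59 s, if anything falls off the work surface, if the arm or the gripper's body presses on something with over 40 N, if the wrist force passes 120 N, or if a joint passes its speed limit or range.

## Robot

A 7-joint arm with a two-finger parallel gripper is mounted at the origin on the work surface. World frame = base frame: x ahead of the robot, y to its left, z up, the work surface at z = 0. Lengths are in m, angles in rad, forces in N, time in s.
With the tool pointing down it reaches from about 0.4 to 0.85 m from the base axis. Payload 10.4 kg.
Tool frame: the origin (TCP) lies at the very end of the fingers, on their centre line; the grasp point (between the pads) lies 19 mm behind it; z points along the fingers, y is the direction in which the jaws open and shut (so a half turn about z gives the same grasp; the last joint's range is limited). The gripper opens to 87 mm and grips with 3 to 60 N. Pads are 19 mm wide; open, the fingers measure 117 mm over their backs; the gripper's body (75 mm by 190 mm) begins 51 mm behind the grasp point.
Start: joints at [1.304, 0.332, -0.065, 1.46, 0.022, 1.35, -0.088], TCP at [0.151, -0.607, 0.223] pointing down, gripper open.
Joint ranges: [-2.6, 2.6], [-0.5, 2.12], [-1.47, 1.34], [0.16, 2.42], [-1.27, 4.41], [0.06, 2.06], [-2.6, 2.6]. Speed limits (rad/s): [2.22, 2.22, 2.79, 2.79, 3.14, 3.14, 3.14].

## Interface

Orientations are given as a unit quaternion [x, y, z, w].
In Python, from bench import r, eyes, job gives the robot as it stands. The module is installed in compiled form; this text tells all that it offers.
- The arm moves only by the tool play_rows, never from a script. Its argument "motion" is a list of rows, each a list of 7 numbers: the shift along the tool's x, y, z as a fraction of full scale, then the turn, a rotation vector about the tool's x, y, z as a fraction of full scale, then the opening in per cent of the stroke, from 0 (shut) to 100 (fully open). A call has 1 to 5 rows; each row is the pose to reach, as a shift and turn from the pose commanded when the call began, along the tool's axes at that moment; what a row does not reach only later rows make up. Full scale, the value 1, is 0.2 m for a shift and 90 degrees for a turn. A row lasts 1/8 s, in which the tool goes at most 62.5 mm and 10.7 degrees, less where a joint would pass 70% of its speed; a pose out of reach is approached as far as the arm can. A call with a number of a shift or a turn outside -1 to 1 is refused whole. A call with a gripper value outside its range is refused whole. The fingers move at their own pace and stop on an object; "squeeze" is the grip in N (left out, the last holds). Time passes only in rows, so rows that repeat a pose let the fingers close. It gives the time, the measured TCP pose, the force and the opening at its end, in the units of the state.
- r.read_state(): the state, without advancing time (a new reading comes with each control period).
- eyes.camera(name): name is "scene" or "side" or "wrist"; returns a dict with "image" (384x512x3 uint8, red, green, blue), "mtx" (3x3 intrinsics, pixels), "R" (3x3) and "t" (3): a world point X has camera coordinates R X + t. Camera axes: x right, y down, z forward; pixel columns grow to the right and rows downward; lengths in m; the calibration is good to about 2 mm. The wrist camera is an equidistant fisheye: a pixel r from the principal point sees the ray r / f radians off the axis. A picture is of the moment at which its call begins. There is no depth.
- job.close_job(): hands the job in, once; it reports no verdict.
Trained networks look in a picture, given as the dict that the camera call returned (one of the last four; its "shot" number tells which), for a name from the list of things; names that differ only in an ending like _2 or _b are one class to them, and where a whole thing is asked for, a point or a joint stands for the part that bears it (a point fixed in the world has none). Each returns a list of dicts, best first, with "p" (0 to 1); they miss things now and then, are a little off and sometimes report something else, mostly with a low value. They report only what shows in the picture. A call takes as long as a camera call. They do not tell look-alikes from the thing itself.
- eyes.regions_of(picture, label): "region" (384x512 bool, what is visible of it) and "xy" ([column, row] in pixels, amid what is visible of it).
- eyes.landmark_of(picture, label): "xy" ([column, row] in pixels: a listed point, or the origin of a listed thing).
The state is a dict: "time": time; "joint_positions": joint angles; "joint_vel": joint speeds; "joint_torque": joint torques, N m; "ee_pos": TCP position; "eef_rot": TCP orientation; "ft_force": force on the tool from outside, world axes, zero at the start; "torque": the same for the moment, N m; "width": finger opening in m.
Only numpy, scipy, OpenCV 4.12 (cv2) and the standard library are available. Lean on these libraries where they do the work, as an engineer would, in place of code of your own. Each camera call takes 0.05 s, during which the arm holds its last target. There are 200 camera calls.

## Working session

There is one attempt and no reset: what is moved stays moved. The work goes in short steps, Python scripts to look and compute and a tool call to move; the robot and the scene stay as the last step left them, time stands still between calls to the robot, and variables do not carry over. Pictures are saved under pics/ and viewed, about 8 in all and at most 12, crops included, and the job is handed in when it is done.

Besides the shell and the picture viewer there is one more tool, called after "Call:" as a command line: name --pt "numbers of a row" for each row, then --argument value for the rest. play_rows: Moves the arm, as the interface text tells. Shift numbers are shares of 0.2 m and turn numbers shares of 90 degrees, none past 1 either way. Its arguments: {"type":"object","properties":{"motion":{"type":"array","items":{"type":"array","items":{"type":"number"}}},"squeeze":{"type":"number"}},"required":["motion"]}

```bash
mkdir -p pics
cat > h.py <<'E'
from bench import r, eyes, job
import numpy as np, cv2
from scipy.spatial.transform import Rotation as Ro
def save(p,n): cv2.imwrite('pics/'+n,cv2.cvtColor(p if isinstance(p,np.ndarray) else p['image'],cv2.COLOR_RGB2BGR))
def ray(p,xy):
    m=p['mtx'];R=np.array(p['R']);t=np.array(p['t'])
    d=np.array([(xy[0]-m[0][2])/m[0][0],(xy[1]-m[1][2])/m[1][1],1.])
    if p.get('fish'):
        rr=np.hypot(d[0],d[1]);d=np.array([d[0]/max(rr,1e-9)*np.sin(rr),d[1]/max(rr,1e-9)*np.sin(rr),np.cos(rr)])
    return -R.T@t, R.T@(d/np.linalg.norm(d))
def atz(p,xy,z):
    c,d=ray(p,xy); return c+d*(z-c[2])/d[2]
def tri(prs):
    A=np.zeros((3,3));b=np.zeros(3);
    for p,xy in prs:
        c,d=ray(p,xy);P=np.eye(3)-np.outer(d,d);A+=P;b+=P@c
    X=np.linalg.solve(A,b); res=[]
    for p,xy in prs:
        c,d=ray(p,xy);res.append(np.linalg.norm((np.eye(3)-np.outer(d,d))@(X-c)))
    return X,np.round(res,4)
def cam(n):
    p=dict(eyes.camera(n)) if False else eyes.camera(n)
    if n=='wrist': p['fish']=True
    return p
E
python3 - <<'E'
from h import *
ps={n:cam(n) for n in('scene','side','wrist')}
save(ps['scene'],'a.png');save(ps['side'],'b.png')
save(ps['wrist'],'w.png')
L=['lamp','pocket','nut','valve','light_bar','lever_grip','screwdriver','bowl','flux']
for l in L:
    for n in ps:
        print(l,n,[(round(d['p'],2),np.round(d['xy'],1).tolist()) for d in eyes.landmark_of(ps[n],l)[:4]])
print({k:np.round(v,3) for k,v in r.read_state().items()})
for n in ps: print(n, -np.array(ps[n]['R']).T@ps[n]['t'], np.round(ps[n]['mtx'],1).tolist())
cv2.imwrite('pics/ab.png',np.hstack([cv2.imread('pics/a.png'),cv2.imread('pics/b.png')])[:, :])
E
```

```text
lamp scene [(0.96, [284.1, 236.5])]
lamp side [(0.71, [242.1, 258.8])]
lamp wrist []
pocket scene [(0.57, [319.8, 239.5])]
pocket side [(0.75, [229.5, 285.3])]
pocket wrist []
nut scene [(0.6, [358.4, 292.0]), (0.44, [309.4, 223.5])]
nut side [(0.66, [173.6, 359.7]), (0.5, [257.2, 275.5])]
nut wrist []
valve scene [(0.83, [218.5, 156.0]), (0.3, [321.8, 240.8])]
valve side [(0.63, [344.2, 185.4])]
valve wrist []
light_bar scene [(0.75, [214.4, 114.3]), (0.2, [310.9, 222.7])]
light_bar side [(0.73, [349.7, 125.0])]
light_bar wrist []
lever_grip scene [(0.59, [191.9, 201.9])]
lever_grip side [(0.75, [341.0, 184.6]), (0.55, [363.1, 155.1])]
lever_grip wrist []
screwdriver scene [(0.78, [275.8, 179.2])]
screwdriver side [(0.86, [336.1, 239.6]), (0.72, [243.7, 257.7]), (0.36, [235.9, 192.2])]
screwdriver wrist []
bowl scene [(0.62, [190.4, 203.0])]
bowl side [(0.74, [262.6, 180.3]), (0.59, [237.7, 192.1])]
bowl wrist []
flux scene [(0.74, [201.4, 226.2]), (0.57, [317.3, 239.5])]
flux side [(0.72, [235.7, 193.0])]
flux wrist []
{'time': np.float64(1.5), 'joint_positions': array([ 1.304,  0.332, -0.065,  1.46 ,  0.022,  1.35 , -0.088]), 'joint_vel': array([-0.   , -0.   , -0.001,  0.   ,  0.   , -0.001, -0.   ]), 'joint_torque': array([ 1.0000e-03, -6.2304e+01,  2.5000e-02, -3.9012e+01, -6.1000e-02,
        3.2000e-02,  0.0000e+00]), 'ee_pos': array([ 0.151, -0.607,  0.223]), 'eef_rot': array([0.993, 0.122, 0.   , 0.   ]), 'ft_force': array([-0.037, -0.405,  1.169]), 'torque': array([-0.017, -0.011, -0.022]), 'width': np.float64(0.087)}
scene [0.98559761 0.65923872 1.01654959] [[362.7, 0.0, 251.4], [0.0, 362.7, 188.3], [0.0, 0.0, 1.0]]
side [0.11778672 0.69487629 0.7936015 ] [[419.5, 0.0, 258.8], [0.0, 419.5, 187.6], [0.0, 0.0, 1.0]]
wrist [ 0.22343833 -0.58819194  0.38391273] [[297.3, 0.0, 259.4], [0.0, 297.3, 189.7], [0.0, 0.0, 1.0]]
```

View pics/a.png

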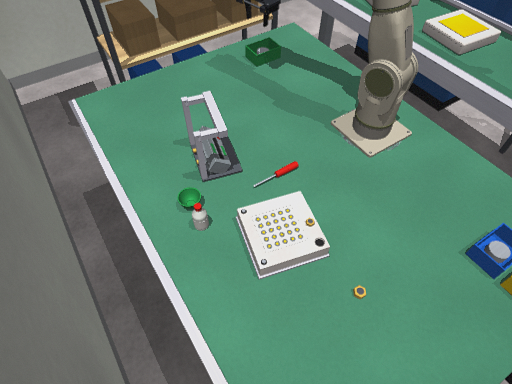

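View pics/b.png

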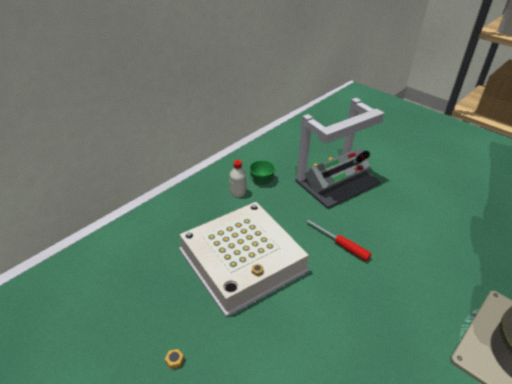

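Scene view: the nut on the lamp frame is at (310,222) and the pocket, a dark hole, at (319,242). The look-alike nut lies on the bench at (360,292). In the side view these are (257,270), (230,287) and (174,358). The lever's black and red grip is at side (363,156). I choose the nut on the frame and will check it in a crop.

Run:
```python
from h import *
a=cam('scene');b=cam('side')
f=lambda im,x,y,w,h,k:cv2.resize(im[y:y+h,x:x+w],None,fx=k,fy=k,interpolation=cv2.INTER_CUBIC)
A=f(a['image'],230,180,110,100,3.5);B=f(b['image'],170,200,140,110,3.0)
C=f(a['image'],170,85,110,100,3.5);D=f(b['image'],290,90,100,115,3.0)
c=np.zeros((720,800,3),np.uint8)
def put(I,x,y,w,h):
    I=I[:h,:w];c[y:y+I.shape[0],x:x+I.shape[1]]=I
put(A,0,0,385,350);put(B,390,0,410,330);put(C,0,355,385,350);put(D,390,355,400,345)
save(cv2.resize(c,None,fx=.83,fy=.83),'c.png')
for l in('nut','lever_grip','bowl','flux','pocket','screwdriver'):
  for n,p in(('scene',a),('side',b)):
    print(l,n,[(round(d['p'],2),np.round(d['xy'],1).tolist(),int(d['region'].sum())) for d in eyes.regions_of(p,l)[:3]])
for n,x,y in(('nut',[309.4,223.5],[257.2,272.5]),('benchnut',[358.4,292],[173.6,359.7]),('pocket',[319.8,241.5],[230.,286]),('lbar',[214.4,114.3],[349.7,125]),('valve',[218.5,156],[344.2,185.4]),('lever',[212,150],[363.1,155.1]),('s1',[243.5,212],[189.5,236.5]),('s2',[264,262],[254.5,208]),('bowl',[190.4,203],[262.6,180.3])):
  for s in ((x,y),):
    print(n,*tri([(a,x),(b,y)]))
print(atz(a,[319.8,241.5],.06),atz(b,[230,286.5],.06),atz(a,[309.4,223],.06),atz(b,[257.2,275.5],.06))
```

```text
nut scene [(0.46, [357.0, 289.5], 155)]
nut side [(0.63, [173.5, 359.5], 301)]
lever_grip scene []
lever_grip side [(0.69, [363.1, 156.3], 119)]
bowl scene [(0.57, [188.7, 195.8], 379)]
bowl side [(0.88, [263.1, 168.1], 416)]
flux scene [(0.53, [202.0, 218.6], 332)]
flux side [(0.61, [234.0, 182.7], 484)]
pocket scene [(0.93, [282.8, 234.3], 5261)]
pocket side [(0.58, [238.4, 256.2], 8566)]
screwdriver scene [(0.6, [283.7, 169.3], 153)]
screwdriver side [(0.71, [352.3, 247.9], 369)]
nut [0.51344569 0.24766188 0.05753456] [0.0012 0.0012]
benchnut [0.51453227 0.48631479 0.00601994] [0.0004 0.0004]
pocket [0.52890323 0.31634741 0.06169233] [0.0008 0.0008]
lbar [ 0.58777718 -0.19595995  0.21133087] [0.0019 0.0019]
valve [ 0.58181318 -0.21475319 -0.00858329] [0.0052 0.0052]
lever [ 0.58576173 -0.25647224  0.04657174] [0.0442 0.0442]
s1 [0.69334751 0.22147241 0.11287023] [0.076 0.076]
s2 [0.66501594 0.19471245 0.05642673] [0.085 0.085]
bowl [ 0.77597632 -0.0656456  -0.00456477] [0.0003 0.0003]
[0.5283665 0.316613  0.06     ] [0.52898864 0.31546421 0.06      ] [0.51396287 0.24852487 0.06      ] [0.5066014  0.25394687 0.06      ]
```

View pics/c.png

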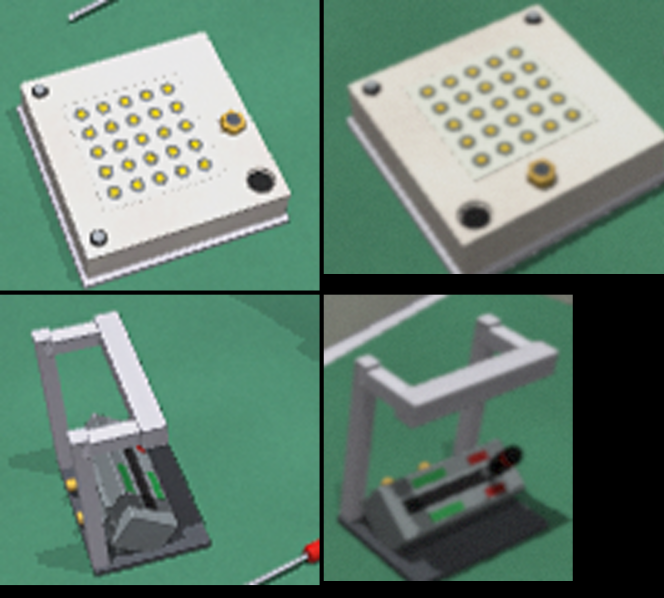

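The crop confirms the brass nut on the white frame beside the black pocket. I'll fix the screw pairing and work out the lamp and valve poses.

```bash
cat >> h.py <<'E'
def go(pos,R,st=None):
    """shift and turn in tool units from the current pose"""
    st=st or r.read_state(); R0=Ro.from_quat(st['eef_rot'])
    s=R0.inv().apply(np.array(pos)-st['ee_pos'])/.2; t=(R0.inv()*R).as_rotvec()/(np.pi/2)
    print('shift',np.round(s,3),'turn',np.round(t,3)); return s,t
def down(th): # tool z down, tool y along heading th
    y=np.array([np.cos(th),np.sin(th),0]);z=np.array([0,0,-1.]);return Ro.from_matrix(np.c_[np.cross(y,z),y,z])
E
python3 - <<'E'
from h import *
a=cam('scene');b=cam('side')
s1,e1=tri([(a,[243.8,211]),(b,[253.9,207.2])]);s2,e2=tri([(a,[263.7,261.6]),(b,[189.3,235.3])])
pk,e3=tri([(a,[319.7,241.9]),(b,[230,286.5])]);nt,e4=tri([(a,[310.2,221.7]),(b,[257.6,269.5])])
print(s1,e1,s2,e2,pk,e3,nt,e4)
# rigid 2D fit
L=np.array([[93,-93],[93,93],[-88,85]])/1e3;W=np.array([s1,s2,pk])[:,:2]
l=L-L.mean(0);w=W-W.mean(0);th=np.arctan2((l[:,0]*w[:,1]-l[:,1]*w[:,0]).sum(),(l*w).sum())
M=np.array([[np.cos(th),-np.sin(th)],[np.sin(th),np.cos(th)]]);o=W.mean(0)-M@L.mean(0)
print('lamp yaw',np.degrees(th),o,'res',(L@M.T+o-W).round(4).tolist(),'pocket',M@L[2]+o,'nut lamp',M.T@(nt[:2]-o))
def sc(x,y): return [x/2.905+170,(y-294.6)/2.905+85]
def sd(x,y): return [(x-323.7)/2.49+290,(y-294.6)/2.49+90]
for n,x,y in(('barnear',sc(165,428),sd(413,405)),('barfar',sc(118,313),sd(556,347)),('red',sc(141,450),sd(477,458)),('postnear',sc(40,333),sd(488,320)),('postL',sc(80,437),sd(367,360))):
    print(n,*tri([(a,x),(b,y)]),atz(a,x,.224),atz(b,y,.224))
y=[363.1,156.3];print(atz(b,y,.1))
st=r.read_state();R0=Ro.from_quat(st['eef_rot']);print(R0.as_matrix().round(3))
for h in(th+np.pi/2,th-np.pi/2): go([.5,.25,.25],down(h))
E
```

```text
[0.66119599 0.09995577 0.06287299] [0.0016 0.0016] [0.70591752 0.27935482 0.06200514] [0.0014 0.0014] [0.52904894 0.31640846 0.05975612] [0.001 0.001] [0.51252626 0.24807978 0.06845169] [0.0016 0.0016]
lamp yaw -14.126092786674981 [0.59346035 0.2124023 ] res [[-0.0002, -0.0004], [0.0004, 0.0005], [-0.0002, -0.0001]] pocket [0.5288662  0.31630897] nut lamp [-0.08719404  0.01484612]
barnear [ 0.59772636 -0.09659761  0.22152083] [0.0031 0.0031] [ 0.6006791  -0.09016124  0.224     ] [ 0.59683178 -0.09822772  0.224     ]
barfar [ 0.54716017 -0.29314864  0.22826341] [0.0043 0.0043] [ 0.54772002 -0.29176427  0.224     ] [ 0.5520022  -0.30909224  0.224     ]
red [ 0.5775174  -0.20741737  0.0999225 ] [0.0132 0.0132] [ 0.63906858 -0.07505415  0.224     ] [ 0.49783962 -0.06345124  0.224     ]
postnear [ 0.64194016 -0.31112425  0.22297867] [0.0005 0.0005] [ 0.64267295 -0.30909385  0.224     ] [ 0.64125637 -0.31032361  0.224     ]
postL [ 0.68324313 -0.1309731   0.22531297] [0.0031 0.0031] [ 0.6842971  -0.12799654  0.224     ] [ 0.68613112 -0.13824067  0.224     ]
[ 0.55456435 -0.2488843   0.1       ]
[[ 0.97   0.241  0.   ]
 [ 0.241 -0.97  -0.   ]
 [ 0.     0.    -1.   ]]
shift [ 2.728 -3.735 -0.137] turn [ 0.     0.    -1.688]
shift [ 2.728 -3.735 -0.137] turn [ 0.    -0.     0.312]
```

Call:
play_rows --pt "0.8 -0.85 -0.6 0 0 0.156 100" --pt "0.8 -0.85 -0.6 0 0 0.156 100" --pt "0.8 -0.85 -0.6 0 0 0.156 100" --pt "0.8 -0.85 -0.6 0 0 0.156 100" --pt "0.8 -0.85 -0.6 0 0 0.156 100"

```text
time: 2.92
ee_pos: [0.2679, -0.4005, 0.3453]
eef_rot: [1.0, 0.002, 0.001, 0.002]
ft_force: [-0.8, -0.3, -0.9]
width: 0.0871
```

Run:
```python
from h import *
st=r.read_state();print(st['ee_pos'],st['time'],st['joint_positions'].round(2))
th=np.radians(-14.13);go([.38,-.1,.33],down(th-np.pi/2));go([.51,.25,.2],down(th-np.pi/2))
```

```text
[ 0.26786415 -0.40051221  0.34529278] 2.925 [ 1.08 -0.02 -0.19  1.61 -0.    1.55 -0.68]
shift [ 0.567 -1.501  0.073] turn [ 0.002 -0.002  0.16 ]
shift [ 1.222 -3.25   0.719] turn [ 0.002 -0.002  0.16 ]
```

Call:
play_rows --pt "0.4 -1 0 0 0 0.16 100" --pt "0.4 -1 0 0 0 0.16 100" --pt "0.4 -1 0 0 0 0.16 100" --pt "0.4 -1 0 0 0 0.16 70" --pt "0.4 -1 0 0 0 0.16 60"

```text
time: 3.55
ee_pos: [0.346, -0.2017, 0.3426]
eef_rot: [0.992, -0.124, 0.0, 0.0]
ft_force: [0.5, -0.9, 0.0]
width: 0.0745
```

Run:
```python
from h import *
st=r.read_state();print(st['ee_pos'],st['time'],st['joint_positions'].round(2))
th=np.radians(-14.13);go([.51,.25,.2],down(th-np.pi/2))
```

```text
[ 0.34599543 -0.20165472  0.34260489] 3.55 [ 0.92 -0.2  -0.42  1.76 -0.08  1.56 -1.31]
shift [ 0.237 -2.391  0.712] turn [ 0.    -0.    -0.002]
```

Call:
play_rows --pt "0.1 -1 0.1 0 0 0 60" --pt "0.1 -1 0.1 0 0 0 60" --pt "0.1 -1 0.1 0 0 0 50" --pt "0.1 -1 0.1 0 0 0 50" --pt "0.1 -1 0.1 0 0 0 45"

```text
time: 4.18
ee_pos: [0.4148, -0.0154, 0.3223]
eef_rot: [0.992, -0.126, -0.0, -0.0]
ft_force: [-0.2, -0.6, -0.6]
width: 0.041
```

Call:
play_rows --pt "0.1 -1 0.3 0 0 0 45" --pt "0.1 -1 0.3 0 0 0 45" --pt "0.1 -1 0.3 0 0 0 45" --pt "0.1 -1 0.3 0 0 0 45" --pt "0.1 -1 0.3 0 0 0 45"

```text
time: 4.8
ee_pos: [0.4845, 0.173, 0.2613]
eef_rot: [0.992, -0.126, -0.001, -0.0]
ft_force: [-0.0, -1.0, 0.5]
width: 0.039
```

Run:
```python
from h import *
st=r.read_state();print(st['ee_pos'],st['time'],st['joint_positions'].round(2),st['width'])
w=cam('wrist');save(w,'w1.png')
def proj(p,X):
    X=p['R']@np.array(X)+p['t'];th=np.arctan2(np.hypot(X[0],X[1]),X[2]);ph=np.arctan2(X[1],X[0]);f=p['mtx'][0][0]
    return [p['mtx'][0][2]+f*th*np.cos(ph),p['mtx'][1][2]+f*th*np.sin(ph)]
for X in([.5129,.2481,.0665],[.5289,.3163,.06]):print(np.round(proj(w,X),1))
for l in('nut','pocket'):
    print(l,[(round(d['p'],2),np.round(d['xy'],1).tolist(),atz(w,d['xy'],.06)) for d in eyes.landmark_of(w,l)[:3]])
th=np.radians(-14.13);go([.51,.25,.2],down(th-np.pi/2))
```

```text
[0.48451192 0.17302221 0.2613021 ] 4.8 [ 0.51  0.19 -1.04  1.65  0.16  1.4  -2.37] 0.03899185778149482
[195.3 162.6]
[145.1 163.9]
nut [(0.91, [78.4, 191.7], array([0.52068788, 0.43665087, 0.06      ])), (0.81, [196.1, 163.4], array([0.5108869 , 0.24912895, 0.06      ]))]
pocket [(0.88, [148.6, 164.5], array([0.5267234 , 0.31168526, 0.06      ]))]
shift [ 0.023 -0.411  0.312] turn [ 0.001 -0.    -0.006]
```

View pics/w1.png

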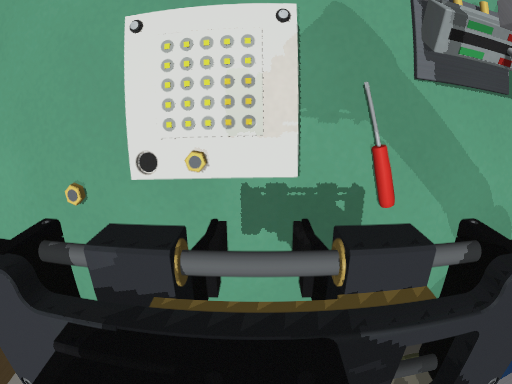

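Wrist view: nut at (195,162), pocket at (147,162), loose look-alike nut at (75,195). Joint 7 is close to its limit, so I'll flip the hand by half a turn while high up.

Call:
play_rows --pt "0 0 0 0 0 -0.59 45" --pt "0 0 0 0 0 -0.59 45" --pt "0 0 0 0 0 -0.59 45" --pt "0 0 0 0 0 -0.59 45" --pt "0 0 0 0 0 -0.59 45"

```text
time: 5.58
ee_pos: [0.4846, 0.172, 0.2629]
eef_rot: [0.943, 0.332, 0.0, 0.001]
ft_force: [-0.3, -0.1, -0.8]
width: 0.0392
```

Call:
play_rows --pt "0 0 0 0 0 -0.59 45" --pt "0 0 0 0 0 -0.59 45" --pt "0 0 0 0 0 -0.59 45" --pt "0 0 0 0 0 -0.59 45" --pt "0 0 0 0 0 -0.59 45"

```text
time: 6.2
ee_pos: [0.4845, 0.172, 0.2627]
eef_rot: [0.695, 0.719, -0.001, 0.001]
ft_force: [0.6, 0.8, 0.5]
width: 0.039
```

Call:
play_rows --pt "0 0 0 0 0 -0.59 45" --pt "0 0 0 0 0 -0.59 45" --pt "0 0 0 0 0 -0.59 45" --pt "0 0 0 0 0 -0.59 45" --pt "0 0 0 0 0 -0.59 45"

```text
time: 6.82
ee_pos: [0.4846, 0.172, 0.2625]
eef_rot: [0.301, 0.954, -0.001, 0.001]
ft_force: [-0.6, -0.5, -1.0]
width: 0.0389
```

Run:
```python
from h import *
st=r.read_state();print(st['ee_pos'],st['time'],st['joint_positions'].round(2),st['width'])
th=np.radians(-14.13);go([.5129,.2481,.16],down(th+np.pi/2))
```

```text
[0.48456259 0.1720145  0.26253344] 6.825 [ 0.76  0.36 -1.43  1.64  0.36  1.46  0.25] 0.03889763847265908
shift [0.103 0.394 0.512] turn [-0.001  0.001 -0.232]
```

Call:
play_rows --pt "0.05 0.2 0.25 0 0 -0.116 45" --pt "0.103 0.394 0.4 0 0 -0.232 45" --pt "0.103 0.394 0.5 0 0 -0.232 45" --pt "0.103 0.394 0.5 0 0 -0.232 45"

```text
time: 7.32
ee_pos: [0.5126, 0.2483, 0.1615]
eef_rot: [0.126, 0.992, -0.001, -0.001]
ft_force: [0.5, 1.3, 0.0]
width: 0.0389
```

```bash
cat >> h.py <<'E'
def proj(p,X):
    X=p['R']@np.array(X)+p['t'];th=np.arctan2(np.hypot(X[0],X[1]),X[2]);ph=np.arctan2(X[1],X[0]);f=p['mtx'][0][0]
    return [p['mtx'][0][2]+f*th*np.cos(ph),p['mtx'][1][2]+f*th*np.sin(ph)]
E
python3 - <<'E'
from h import *
st=r.read_state();print(st['ee_pos'],st['time'],st['joint_positions'].round(2),st['width'])
w=cam('wrist');im=w['image'].copy()
for X in([.5129,.2481,.073],[.5289,.3163,.06]):
    q=np.round(proj(w,X),1);print(q);cv2.circle(im,tuple(int(v) for v in q),2,(0,0,255),-1)
for l in('nut','pocket'):
    print(l,[(round(d['p'],2),np.round(d['xy'],1).tolist(),atz(w,d['xy'],.06)) for d in eyes.landmark_of(w,l)[:3]])
save(im,'w2.png')
th=np.radians(-14.13);go([.5129,.2481,.062],down(th+np.pi/2))
E
```

```text
[0.51262674 0.24830532 0.16146472] 7.325 [ 0.44  0.6  -1.3   1.64  0.59  1.36  0.37] 0.03894202814822858
[259.1 193.4]
[333.7 187.9]
nut [(0.63, [449.4, 133.8], array([0.50417263, 0.45100898, 0.06      ])), (0.61, [258.0, 191.9], array([0.51496195, 0.24651343, 0.06      ])), (0.45, [246.7, 247.6], array([0.56771492, 0.22125902, 0.06      ]))]
pocket [(0.91, [334.7, 190.1], array([0.53128636, 0.31683516, 0.06      ]))]
shift [ 0.004 -0.005  0.509] turn [-0.     0.001 -0.004]
```

View pics/w2.png

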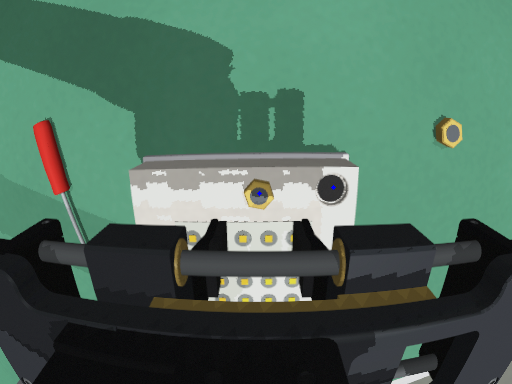

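The overlay marks sit on the nut (259,194) and the pocket (332,189) within about 2 px. Now I'll go down around the nut.

Call:
play_rows --pt "0 0 0.25 0 0 0 45" --pt "0 0 0.42 0 0 0 45" --pt "0 0 0.49 0 0 0 45" --pt "0 0 0.49 0 0 0 45"

```text
time: 7.98
ee_pos: [0.5131, 0.25, 0.0652]
eef_rot: [0.125, 0.992, -0.0, 0.0]
ft_force: [0.0, -0.6, -0.2]
width: 0.0392
```

Run:
```python
from h import *
st=r.read_state();print(st['ee_pos'],st['time'],st['joint_positions'].round(2),st['width'],st['ft_force'])
w=cam('wrist');im=w['image'].copy()
for X in([.5129,.2481,.073],[.5289,.3163,.06]): print(np.round(proj(w,X),1))
for l in('nut','pocket'):
    print(l,[(round(d['p'],2),np.round(d['xy'],1).tolist(),atz(w,d['xy'],.06)) for d in eyes.landmark_of(w,l)[:3]])
save(cv2.resize(im[120:330,130:430],None,fx=2.4,fy=2.4),'w3.png')
th=np.radians(-14.13);go([.5289,.3163,.062],down(th+np.pi/2))
```

```text
[0.51310031 0.25004044 0.06522457] 7.975 [ 0.38  0.69 -1.21  1.74  0.69  1.21  0.3 ] 0.039232753355273195 [ 0.04657721 -0.64496824 -0.21268026]
[255.4 241. ]
[365.4 228. ]
nut [(0.76, [257.9, 236.1], array([0.51603048, 0.24871792, 0.06      ])), (0.59, [494.0, 142.2], array([0.49489825, 0.42796002, 0.06      ]))]
pocket [(0.82, [363.9, 230.8], array([0.5305755 , 0.31505306, 0.06      ]))]
shift [0.006 0.336 0.022] turn [ 0.001  0.001 -0.002]
```

View pics/w3.png

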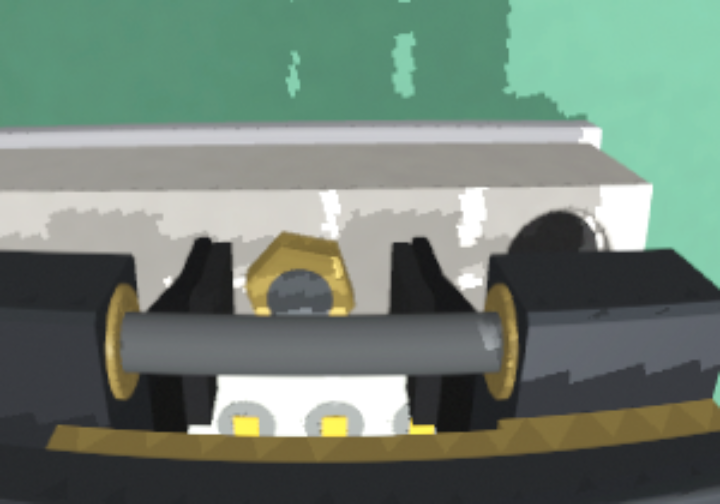

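Crop: the nut (crop px 300,275) is between both fingers on the frame, with the pocket to the right at (555,240). I'll lower slightly, narrow the gap and push with the rear finger.

Call:
play_rows --pt "0 0 0.013 0 0 0 35" --pt "0 0 0.013 0 0 0 35" --pt "0 0.03 0.013 0 0 0 35" --pt "0.002 0.07 0.013 0 0 0 35" --pt "0.004 0.11 0.013 0 0 0 35"

```text
time: 8.75
ee_pos: [0.5173, 0.2729, 0.062]
eef_rot: [0.124, 0.992, 0.0, 0.0]
ft_force: [-0.1, -0.2, -0.2]
width: 0.0307
```

Call:
play_rows --pt "0 0.04 0 0 0 0 35" --pt "0.001 0.08 0 0 0 0 35" --pt "0.002 0.12 0 0 0 0 35" --pt "0.002 0.16 0 0 0 0 35" --pt "0.002 0.19 0 0 0 0 35"

```text
time: 9.38
ee_pos: [0.5263, 0.3096, 0.0619]
eef_rot: [0.124, 0.992, 0.0, 0.0]
ft_force: [-0.1, -0.8, 0.6]
width: 0.0302
```

Run:
```python
from h import *
st=r.read_state();print(st['ee_pos'],st['time'],st['joint_positions'].round(2),st['width'],st['ft_force'])
th=np.radians(-14.13);go([.5289,.3163,.062],down(th+np.pi/2))
w=cam('wrist');b=cam('side')
A=cv2.resize(w['image'][120:330,150:380],None,fx=1.7,fy=1.7);B=cv2.resize(b['image'][230:320,180:290],None,fx=3.6,fy=3.6)
c=np.zeros((357,391+396,3),np.uint8);c[:A.shape[0],:391]=A;c[:324,391:]=B;save(c,'w4.png')
```

```text
[0.52633749 0.30957714 0.06191831] 9.375 [ 0.22  0.76 -1.16  1.63  0.72  1.25  0.24] 0.030229735756432712 [-0.08642025 -0.84857515  0.59534131]
shift [-0.004  0.036 -0.   ] turn [ 0.     0.    -0.002]
```

View pics/w4.png

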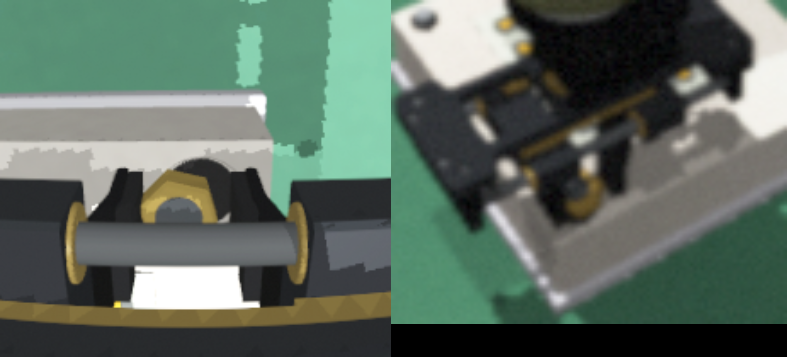

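The nut (178,197 in the left part) is reaching the pocket's edge, and the pocket lies just ahead at (207,190). I'll push the last 10 mm slowly.

Call:
play_rows --pt "0 0.015 0 0 0 0 35" --pt "0 0.03 0 0 0 0 35" --pt "0 0.04 0 0 0 0 35" --pt "0 0.05 0 0 0 0 35" --pt "0 0.05 0 0 0 0 35"

```text
time: 10.1
ee_pos: [0.5287, 0.3189, 0.0619]
eef_rot: [0.124, 0.992, 0.0, 0.0]
ft_force: [-0.5, 0.1, -1.0]
width: 0.0306
```

Run:
```python
from h import *
st=r.read_state();print(st['ee_pos'],st['time'],st['joint_positions'].round(2),st['width'],st['ft_force'])
th=np.radians(-14.13);go([.5289,.3163,.062],down(th+np.pi/2))
w=cam('wrist');b=cam('side')
A=cv2.resize(w['image'][120:330,150:380],None,fx=1.7,fy=1.7);B=cv2.resize(b['image'][230:320,180:290],None,fx=3.6,fy=3.6)
c=np.zeros((357,391+396,3),np.uint8);c[:A.shape[0],:391]=A;c[:324,391:]=B;save(c,'w5.png')
```

```text
[0.52870246 0.3188525  0.06193308] 10.1 [ 0.2   0.77 -1.15  1.61  0.73  1.25  0.23] 0.030581275271081232 [-0.4881176   0.05520174 -1.00791692]
shift [-0.004 -0.012 -0.   ] turn [ 0.     0.    -0.002]
```

View pics/w5.png

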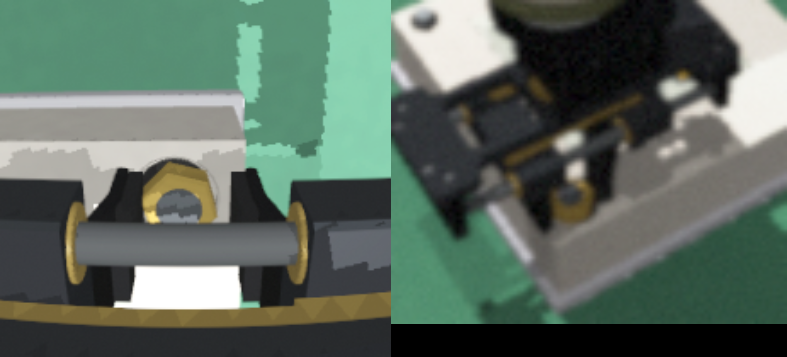

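Call:
play_rows --pt "0 0.006 0 0 0 0 35" --pt "0 0.006 0 0 0 0 35" --pt "0 0 0 0 0 0 40" --pt "0 0 -0.2 0 0 0 40" --pt "0 0 -0.5 0 0 0 40"

```text
time: 10.82
ee_pos: [0.5281, 0.3177, 0.1617]
eef_rot: [0.124, 0.992, -0.001, -0.001]
ft_force: [1.8, -0.6, 0.7]
width: 0.0346
```

Run:
```python
from h import *
st=r.read_state();print(st['ee_pos'],st['time'],st['joint_positions'].round(2),st['width'],st['ft_force'])
w=cam('wrist');b=cam('side')
print(np.round(proj(w,[.5289,.3163,.067]),1))
for l in('nut','pocket'):
    print(l,[(round(d['p'],2),np.round(d['xy'],1).tolist(),atz(w,d['xy'],.06)) for d in eyes.landmark_of(w,l)[:3]])
A=cv2.resize(w['image'][140:240,210:310],None,fx=3.5,fy=3.5);B=cv2.resize(b['image'][245:315,195:285],None,fx=4.4,fy=4.4)
c=np.zeros((350,350+396,3),np.uint8);c[:350,:350]=A;c[:308,350:]=B;save(c,'w6.png')
```

```text
[0.52813193 0.31774377 0.16169753] 10.825 [ 0.23  0.67 -1.23  1.52  0.64  1.41  0.29] 0.034610138031370266 [ 1.81858958 -0.57174006  0.73474985]
[257.9 192.4]
nut [(0.92, [258.7, 192.3], array([0.53091999, 0.31651874, 0.06      ])), (0.67, [396.5, 129.2], array([0.50299694, 0.45854184, 0.06      ]))]
pocket [(0.62, [256.1, 190.6], array([0.52874549, 0.31459852, 0.06      ]))]
```

View pics/w6.png

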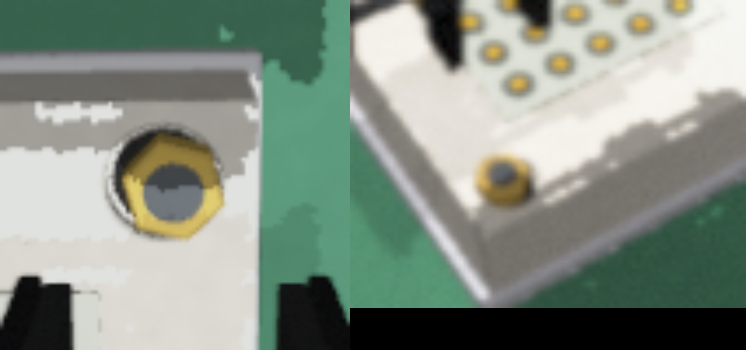

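The nut sits inside the pocket mouth: crop nut (173,190), mouth centre about (170,187), hexagon undistorted. Next I'll check its height by triangulation and plan the move to the valve.

```bash
cat >> h.py <<'E'
def vrot(yaw):
    x=np.array([np.cos(yaw),np.sin(yaw),0]);y=np.array([-np.sin(yaw),np.cos(yaw),0]);z=np.array([0,0,1.])
    tz=.574*x-.819*z; tx=-.819*x-.574*z; return Ro.from_matrix(np.c_[tx,y,tz]), -tz, x, y
E
python3 - <<'E'
from h import *
w=cam('wrist');b=cam('side')
print(tri([(w,[259.1,194.9]),(b,[229.5,284.1])]))
R,a,x,y=vrot(np.radians(-13.5))
go([.43,.05,.30],down(np.radians(75.87)));go([.471,-.228,.223],R)
E
```

```text
(array([0.53087243, 0.3173053 , 0.06914242]), array([0.0019, 0.0019]))
shift [ 0.147 -1.421 -0.694] turn [-0.001 -0.    -0.002]
shift [-0.396 -2.717 -0.307] turn [-0.004 -0.389 -0.008]
```

Call:
play_rows --pt "0 -0.2 -0.3 0 0 0 45" --pt "0.05 -0.5 -0.5 0 0 0 60" --pt "0.1 -0.8 -0.65 0 0 0 80" --pt "0.1 -1 -0.7 0 0 0 95" --pt "0.1 -1 -0.7 0 0 0 95"

```text
time: 11.75
ee_pos: [0.4598, 0.1271, 0.3014]
eef_rot: [0.126, 0.992, -0.001, -0.0]
ft_force: [-0.3, -0.6, 0.4]
width: 0.0715
```

Call:
play_rows --pt "0.1 -0.3 0 0 0 0 95" --pt "0.1 -0.6 0 0 0 0 95" --pt "0.1 -0.8 0 0 -0.1 0 95" --pt "0.1 -0.8 0 0 -0.2 0 95" --pt "0.1 -0.8 0 0 -0.25 0 95"

```text
time: 12.38
ee_pos: [0.3975, -0.0168, 0.3048]
eef_rot: [0.129, 0.983, -0.032, 0.126]
ft_force: [0.4, 0.4, 0.7]
width: 0.0828
```

Run:
```python
from h import *
st=r.read_state();print(st['ee_pos'],st['time'],st['joint_positions'].round(2),st['width'],st['ft_force'])
R,a,x,y=vrot(np.radians(-13.5))
go([.471,-.228,.223],R);go([.43,-.19,.26],R)
```

```text
[ 0.39745563 -0.01677669  0.30476772] 12.375 [ 0.73 -0.47 -0.63  2.   -0.21  1.28  1.46] 0.08277896555724167 [0.35667758 0.36908559 0.66708307]
shift [-0.499 -0.911  0.583] turn [-0.025 -0.225 -0.009]
shift [-0.307 -0.786  0.337] turn [-0.025 -0.225 -0.009]
```

Call:
play_rows --pt "-0.1 -0.2 0.15 0 -0.03 0 95" --pt "-0.2 -0.4 0.3 -0.01 -0.08 0 95" --pt "-0.35 -0.65 0.4 -0.02 -0.14 0 95" --pt "-0.45 -0.85 0.5 -0.025 -0.22 -0.01 95" --pt "-0.45 -0.85 0.5 -0.025 -0.22 -0.01 95"

```text
time: 13.0
ee_pos: [0.4604, -0.2121, 0.2324]
eef_rot: [0.112, 0.949, -0.033, 0.292]
ft_force: [-0.3, 0.4, 0.6]
width: 0.0827
```

Run:
```python
from h import *
st=r.read_state();print(st['ee_pos'],st['time'],st['joint_positions'].round(2),st['width'],st['ft_force'])
R,a,x,y=vrot(np.radians(-13.5))
go([.471,-.228,.223],R)
w=cam('wrist');save(w,'v1.png')
for l in('lever_grip','light_bar','valve'):
    print(l,[(round(d['p'],2),np.round(d['xy'],1).tolist()) for d in eyes.landmark_of(w,l)[:3]])
print(proj(w,[.5546,-.249,.1]),proj(w,[.588,-.196,.209]))
```

```text
[ 0.46044319 -0.21211174  0.23237373] 13.0 [ 0.73 -0.33 -0.26  2.23 -0.34  0.67  2.  ] 0.08269212391788028 [-0.34240102  0.44344448  0.56946072]
shift [-0.031 -0.065  0.078] turn [ 0.002 -0.009 -0.   ]
lever_grip [(0.57, [246.7, 183.7])]
light_bar [(0.83, [296.0, 276.2])]
valve []
[np.float64(246.52075458992866), np.float64(180.98519357349852)] [np.float64(304.88268101123873), np.float64(277.1081378989101)]
```

View pics/v1.png

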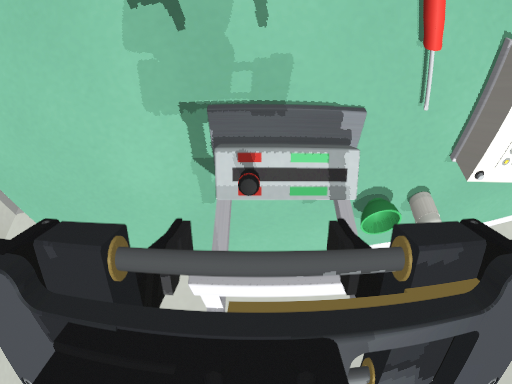

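The wrist view shows the lever top at (249,184), red marks at column 249, green marks at columns 290–328, and the slot level in the image at row 175, so the yaw is right. The bar is at row 280, clear of the tool line.

Run:
```python
from h import *
st=r.read_state()
w=cam('wrist');b=cam('side');R,a,x,y=vrot(np.radians(-13.5))
for l in('lever_grip','light_bar'):
    A=eyes.landmark_of(w,l);B=eyes.landmark_of(b,l)
    print(l,[np.round(d['xy'],1) for d in A],[np.round(d['xy'],1) for d in B])
for q in([246.7,183.7],[249,184]): print(atz(w,q,.0994),tri([(w,q),(b,[363.1,155.7])]))
# yaw from slot ends on the face: rays cut plane; foot front edge at z~.01
for p0,p1,z in(([208,107],[365,109],.01),([231,175],[347,175],.065),([248,175],[309,157],.065)):
    P,Q=atz(w,p0,z),atz(w,p1,z);print(P,Q,np.degrees(np.arctan2(*(Q-P)[[1,0]])),np.linalg.norm(Q-P))
```

```text
lever_grip [array([239.3, 180.8]), array([375.8, 200.9])] [array([364.4, 154.9])]
light_bar [array([293.1, 272.3])] [array([351.9, 126.9])]
[ 0.56902711 -0.24849452  0.0994    ] (array([ 0.55411468, -0.2438074 ,  0.10869947]), array([0.0032, 0.0032]))
[ 0.57016445 -0.24599218  0.0994    ] (array([ 0.55268625, -0.24072679,  0.11095408]), array([0.0032, 0.0032]))
[ 0.51037211 -0.2876009   0.01      ] [ 0.55610023 -0.08593518  0.01      ] 77.22410233034562 0.20678521266632044
[ 0.58562616 -0.27528208  0.065     ] [ 0.61997872 -0.12397569  0.065     ] 77.20842940831466 0.1551570940012764
[ 0.59075255 -0.2535285   0.065     ] [ 0.57566417 -0.17164622  0.065     ] 100.44072833333871 0.08326083802384235
```

Run:
```python
from h import *
w=cam('wrist');yaw=np.radians(-12.8);R,a,x,y=vrot(yaw);z=np.array([0,0,1.])
for o in([.5966,-.2012],[.593,-.203],[.5895,-.2044],[.602,-.2035]):
    o=np.array(o+[0]) 
    B=o+.065*z-.052*y
    print(o,'base',np.round(proj(w,B),1),'top',np.round(proj(w,B+.066*a),1),'foot',np.round(proj(w,o-.065*x-.105*y+.01*z),1),np.round(proj(w,o-.065*x+.105*y+.01*z),1),'facey',np.round(proj(w,o+.065*z+.002*y),1))
st=r.read_state();T=Ro.from_quat(st['eef_rot']);print('cam in tool',T.inv().apply(-w['R'].T@w['t']-st['ee_pos']),T.inv().as_matrix()@w['R'].T)
im=w['image'][90:215,195:385];save(cv2.resize(im,None,fx=4.2,fy=4.2,interpolation=cv2.INTER_CUBIC),'v2.png')
```

```text
[ 0.5966 -0.2012  0.    ] base [248.7 171.7] top [246.4 184.2] foot [207.3 106.8] [366.6 108.9] facey [290.3 171.6]
[ 0.593 -0.203  0.   ] base [246.7 170. ] top [243.9 182.3] foot [205.1 104.9] [365.4 106.8] facey [288.6 169.9]
[ 0.5895 -0.2044  0.    ] base [244.9 168.4] top [241.7 180.4] foot [203.2 103. ] [364.4 104.9] facey [287.1 168.3]
[ 0.602  -0.2035  0.    ] base [248.1 174.7] top [245.6 187.6] foot [207.1 110.4] [365.  112.3] facey [289.2 174.6]
cam in tool [ 0.07394105  0.00043796 -0.1619013 ] [[-3.67264360e-04 -9.62171397e-01 -2.72444615e-01]
 [ 9.99999927e-01 -3.82815440e-04  3.92642561e-06]
 [-1.08073900e-04 -2.72444594e-01  9.62171467e-01]]
```

View pics/v2.png

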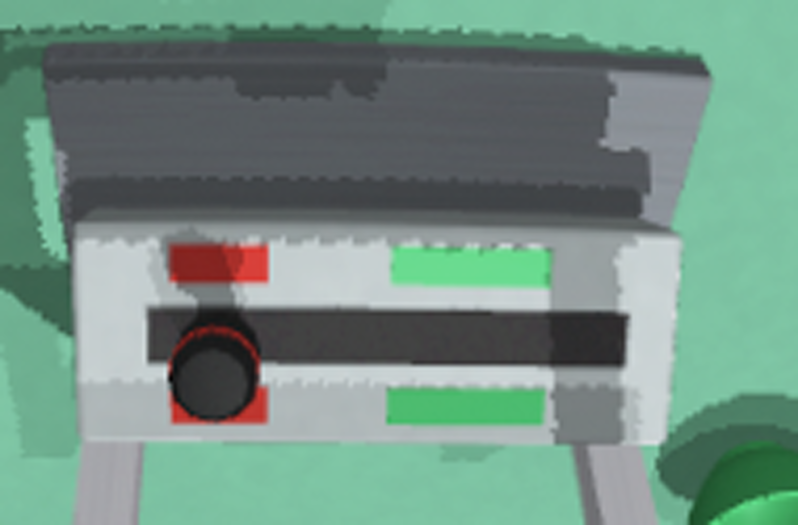

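Crop in full-image pixels: lever cap (245.7,179.3), slot row 170.5, red marks column 247, green 288–325. That puts the valve origin near (0.5915,-0.2035) and the lever at valve y about -50 mm, which agrees with the green range.

```bash
cat >> h.py <<'E'
VR,va,vx,vy=vrot(np.radians(-12.8))
base=np.array([.5804,-.2523,.065])
E
python3 - <<'E'
from h import *
st=r.read_state();print(st['ee_pos'])
go(base+.100*va,VR);go(base+.024*va,VR)
E
```

```text
[ 0.4633267  -0.20966581  0.23684573]
shift [-0.018 -0.076  0.558] turn [-0.002 -0.006 -0.003]
shift [-0.022 -0.075  0.938] turn [-0.002 -0.006 -0.003]
```

Call:
play_rows --pt "-0.018 -0.076 0.15 0 -0.006 0 70" --pt "-0.018 -0.076 0.3 0 -0.006 0 70" --pt "-0.018 -0.076 0.45 0 -0.006 0 70" --pt "-0.018 -0.076 0.5 0 -0.006 0 70" --pt "-0.018 -0.076 0.5 0 -0.006 0 70"

```text
time: 14.18
ee_pos: [0.5177, -0.238, 0.156]
eef_rot: [0.109, 0.948, -0.034, 0.298]
ft_force: [0.3, 0.6, -0.5]
width: 0.0615
```

Run:
```python
from h import *
st=r.read_state();print(st['ee_pos'],st['time'],st['joint_positions'].round(2),st['ft_force'],st['width'])
go(base+.024*va,VR)
w=cam('wrist');print(proj(w,base),proj(w,base+.066*va))
save(cv2.resize(w['image'][120:290,160:380],None,fx=3,fy=3),'v3.png')
```

```text
[ 0.51765167 -0.23798074  0.15601964] 14.175 [ 0.71 -0.08 -0.28  2.21 -0.33  0.43  2.03] [ 0.32981763  0.63203213 -0.47243748] 0.06152985030193938
shift [-0.003  0.001  0.437] turn [-0.002 -0.001 -0.003]
[np.float64(259.4188950937389), np.float64(186.92456758596433)] [np.float64(259.14982357095636), np.float64(210.32144557043733)]
```

View pics/v3.png

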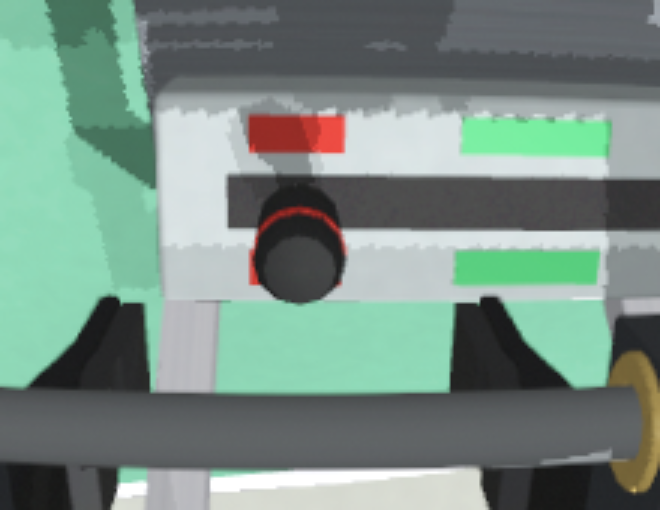

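The cap at (260,208) is within about 2 px of the prediction and centred between the fingers. I'll go in along the axis.

Call:
play_rows --pt "-0.002 0.003 0.15 0 0 0 70" --pt "-0.002 0.003 0.3 0 0 0 70" --pt "-0.002 0.003 0.4 0 0 0 70" --pt "-0.002 0.003 0.425 0 0 0 70" --pt "-0.002 0.003 0.425 0 0 0 60" --squeeze 15

```text
time: 14.85
ee_pos: [0.5657, -0.249, 0.0878]
eef_rot: [0.109, 0.947, -0.035, 0.299]
ft_force: [-1.3, 0.2, -0.2]
width: 0.0565
```

Call:
play_rows --pt "0 0 0 0 0 0 40" --pt "0 0 0 0 0 0 20" --pt "0 0 0 0 0 0 20" --pt "0 0 0 0 0 0 20"

```text
time: 15.35
ee_pos: [0.5658, -0.2489, 0.0871]
eef_rot: [0.109, 0.947, -0.035, 0.299]
ft_force: [-2.1, 0.2, 1.9]
width: 0.0234
```

```bash
cat >> h.py <<'E'
def lev():
    st=r.read_state();d=st['ee_pos']-base;f=st['ft_force']
    print('t',st['time'],'out',round(d@va*1e3,1),'y',round(d@vy*1e3,1),'perp',round(d@VR.as_matrix()[:,0]*1e3,1),'F out/y/perp',np.round([f@va,f@vy,f@VR.as_matrix()[:,0]],1),'w',round(st['width']*1e3,1),st['joint_positions'].round(2))
E
python3 -c "
from h import *
lev();go(base+.024*va,VR)"
```

```text
t 15.35 out 26.7 y 0.1 perp -0.4 F out/y/perp [ 2.8 -0.3  0.6] w 23.4 [ 0.67  0.14 -0.29  2.17 -0.24  0.24  1.95]
shift [ 0.002 -0.     0.014] turn [-0.002  0.    -0.003]
```

Gripped: width 23.4 mm with almost no side load. Lifting.

Call:
play_rows --pt "0 0 -0.03 0 0 0 20" --pt "0 0 -0.06 0 0 0 20" --pt "0 0 -0.09 0 0 0 20" --pt "0 0 -0.1 0 0 0 20" --pt "0 0 -0.1 0 0 0 20" --squeeze 20

```text
time: 15.98
ee_pos: [0.5545, -0.2461, 0.1034]
eef_rot: [0.109, 0.947, -0.035, 0.299]
ft_force: [4.5, -0.8, -3.0]
width: 0.0236
```

```bash
python3 -c "
from h import *
lev();go(base+.047*va+.05*vy,VR)"
```

```text
t 15.975 out 46.7 y 0.3 perp -0.3 F out/y/perp [-5.1  0.2 -2. ] w 23.6 [ 0.69  0.09 -0.3   2.18 -0.26  0.28  1.97]
shift [ 0.002  0.249 -0.002] turn [-0.002  0.    -0.003]
```

Lifted 20 mm, and the spring load reads about 5 N. Shift to about 52 mm while held up.

Call:
play_rows --pt "0 0.04 0 0 0 0 20" --pt "0 0.1 0 0 0 0 20" --pt "0 0.17 0 0 0 0 20" --pt "0 0.23 0 0 0 0 20" --pt "0 0.26 0 0 0 0 20"

```text
time: 16.6
ee_pos: [0.5669, -0.1952, 0.1035]
eef_rot: [0.109, 0.947, -0.035, 0.299]
ft_force: [6.2, -2.3, -3.5]
width: 0.0233
```

Call:
play_rows --pt "0 0 0 0 0 0 20" --pt "0 0 0.015 0 0 0 20" --pt "0 0 0.025 0 0 0 20" --pt "0 0 0.025 0 0 0 20"

```text
time: 17.1
ee_pos: [0.5697, -0.1961, 0.0992]
eef_rot: [0.109, 0.947, -0.034, 0.299]
ft_force: [7.1, -0.8, -3.3]
width: 0.0238
```

```bash
python3 -c "
from h import *
lev();go(base+.041*va+.052*vy,VR)"
```

```text
t 17.1 out 41.1 y 52.4 perp -0.9 F out/y/perp [-6.8  0.8 -3.9] w 23.8 [ 0.54  0.07 -0.28  2.2  -0.01  0.25  1.63]
shift [ 0.005 -0.002  0.001] turn [-0.002  0.    -0.003]
```

Now I'll loosen the jaws so the lever rests on the track and can drop by itself, then push gently in small steps.

Call:
play_rows --pt "0 0 0 0 0 0 33" --pt "0 0 0 0 0 0 33" --pt "0 0.01 0 0 0 0 33" --pt "0 0.02 0 0 0 0 33" --pt "0 0.03 0 0 0 0 33"

```text
time: 17.73
ee_pos: [0.5702, -0.1908, 0.099]
eef_rot: [0.109, 0.947, -0.035, 0.299]
ft_force: [-0.9, -3.7, -0.7]
width: 0.029
```

```bash
python3 -c "
from h import *
lev();w=cam('wrist');save(cv2.resize(w['image'][120:290,160:380],None,fx=3,fy=3),'v4.png')"
```

```text
t 17.725 out 41.3 y 57.7 perp -0.2 F out/y/perp [-0.6 -3.8  0.5] w 29.0 [ 0.53  0.07 -0.28  2.21  0.02  0.25  1.58]
```

Call:
play_rows --pt "0 0.008 0 0 0 0 33" --pt "0 0.016 0 0 0 0 33" --pt "0 0.024 0 0 0 0 33" --pt "0 0.032 0 0 0 0 33" --pt "0 0.032 0 0 0 0 33"

```text
time: 18.4
ee_pos: [0.572, -0.1838, 0.099]
eef_rot: [0.109, 0.947, -0.034, 0.299]
ft_force: [-0.9, -1.8, -1.2]
width: 0.0286
```

```bash
python3 -c "
from h import *
lev()"
```

```text
t 18.4 out 41.3 y 65.0 perp -0.3 F out/y/perp [-0.7 -1.9  1.1] w 28.6 [ 0.51  0.07 -0.27  2.21  0.05  0.25  1.54]
```

Call:
play_rows --pt "0 0.007 0 0 0 0 33" --pt "0 0.014 0 0 0 0 33" --pt "0 0.021 0 0 0 0 33" --pt "0 0.028 0 0 0 0 33"

```text
time: 18.9
ee_pos: [0.5732, -0.1785, 0.099]
eef_rot: [0.109, 0.947, -0.034, 0.299]
ft_force: [-0.6, -3.7, -1.8]
width: 0.0287
```

```bash
python3 -c "
from h import *
lev()"
```

```text
t 18.9 out 41.3 y 70.4 perp -0.4 F out/y/perp [-1.6 -3.8  0.8] w 28.7 [ 0.49  0.07 -0.27  2.21  0.08  0.25  1.5 ]
```

Call:
play_rows --pt "0 0.007 0 0 0 0 33" --pt "0 0.014 0 0 0 0 33" --pt "0 0.021 0 0 0 0 33" --pt "0 0.021 0 0 0 0 33"

```text
time: 19.4
ee_pos: [0.5743, -0.1743, 0.0991]
eef_rot: [0.109, 0.947, -0.034, 0.299]
ft_force: [-0.9, -2.0, -0.8]
width: 0.0283
```

```bash
python3 -c "
from h import *
lev()"
```

```text
t 19.4 out 41.3 y 74.7 perp -0.6 F out/y/perp [-0.4 -2.1  0.8] w 28.3 [ 0.48  0.07 -0.27  2.21  0.1   0.25  1.46]
```

Call:
play_rows --pt "0 0.007 0 0 0 0 33" --pt "0 0.014 0 0 0 0 33" --pt "0 0.021 0 0 0 0 33" --pt "0 0.021 0 0 0 0 33"

```text
time: 19.9
ee_pos: [0.5755, -0.17, 0.0993]
eef_rot: [0.109, 0.947, -0.034, 0.299]
ft_force: [0.8, 0.6, 0.5]
width: 0.029
```

```bash
python3 -c "
from h import *
lev()"
```

```text
t 19.9 out 41.4 y 79.2 perp -0.9 F out/y/perp [ 0.   0.8 -0.7] w 29.0 [ 0.47  0.07 -0.27  2.21  0.13  0.25  1.43]
```

Call:
play_rows --pt "0 0.006 0 0 0 0 33" --pt "0 0.012 0 0 0 0 33" --pt "0 0.018 0 0 0 0 33" --pt "0 0.018 0 0 0 0 33"

```text
time: 20.4
ee_pos: [0.576, -0.1669, 0.0991]
eef_rot: [0.109, 0.947, -0.035, 0.299]
ft_force: [-0.1, -0.2, -0.5]
width: 0.0285
```

```bash
python3 -c "
from h import *
lev()"
```

```text
t 20.4 out 41.3 y 82.3 perp -0.6 F out/y/perp [-0.4 -0.2  0.3] w 28.5 [ 0.46  0.07 -0.27  2.21  0.15  0.26  1.41]
```

The pushing force has vanished, so I need a look.

```bash
python3 -c "
from h import *
w=cam('wrist');A=cv2.imread('pics/v4.png');B=cv2.resize(w['image'][120:290,160:380],None,fx=3,fy=3)[:,:,::-1]
cv2.imwrite('pics/v5.png',cv2.resize(np.vstack([A[150:430],B[150:430]]),None,fx=1.05,fy=1.05))"
```

```text
(no output)
```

The picture limit is reached, so I'll go on by numbers: detect the red band in the wrist image and compare old with new.

Run:
```python
from h import *
lev()
st=r.read_state();ys=(st['ee_pos']-base)@vy
w=cam('wrist')
def red(im,nm):
    im=im.astype(int);m=(im[...,0]>110)&(im[...,1]<70)&(im[...,2]<70)
    n,l,s,c=cv2.connectedComponentsWithStats(m.astype(np.uint8))
    print(nm,[(s[i].tolist(),c[i].round(1).tolist()) for i in range(1,n) if s[i][4]>8])
red(w['image'],'now')
A=cv2.resize(cv2.imread('pics/v4.png')[:,:,::-1],(220,170),interpolation=cv2.INTER_AREA);F=np.zeros((384,512,3),np.uint8);F[120:290,160:380]=A;red(F,'before57.7')
A=cv2.resize(cv2.imread('pics/v3.png')[:,:,::-1],(220,170),interpolation=cv2.INTER_AREA);F=np.zeros((384,512,3),np.uint8);F[120:290,160:380]=A;red(F,'v3')
for d in(0,.014): print(d,[np.round(proj(w,base+ys*vy+(o+d)*va),1).tolist() for o in(.018,.042,.05,.066)])
print([(round(d['p'],2),np.round(d['xy'],1).tolist()) for d in eyes.landmark_of(w,'lever_grip')[:3]])
```

```text
t 20.45 out 41.3 y 82.2 perp -0.5 F out/y/perp [-0.5 -0.2  0.6] w 28.7 [ 0.46  0.07 -0.27  2.21  0.15  0.26  1.41]
now [([129, 175, 37, 15, 228], [148.1, 181.5]), ([234, 222, 41, 22, 149], [253.6, 228.1])]
before57.7 [([160, 175, 37, 15, 450], [179.4, 181.7]), ([232, 233, 45, 18, 178], [254.6, 238.3])]
v3 [([243, 159, 24, 11, 255], [254.2, 163.9]), ([246, 189, 27, 9, 53], [259.3, 192.0]), ([244, 207, 3, 8, 11], [244.5, 210.9])]
0 [[259.0, 220.0], [258.9, 234.9], [258.8, 240.7], [258.6, 253.9]]
0.014 [[258.9, 228.3], [258.7, 245.4], [258.6, 252.1], [258.4, 267.6]]
[(0.95, [253.6, 236.8])]
```

The red band moved 11 px up and shrank, and the lever_grip net gives row 236.8 (predicted 234.9 if down, 245.4 if on the track). So the lever has dropped. I'll confirm by feel with a small push.

Call:
play_rows --pt "0 0.006 0 0 0 0 33" --pt "0 0.012 0 0 0 0 33" --pt "0 0.014 0 0 0 0 33"

```text
time: 20.92
ee_pos: [0.5767, -0.1642, 0.0992]
eef_rot: [0.109, 0.947, -0.035, 0.299]
ft_force: [0.4, -2.2, -0.3]
width: 0.0288
```

```bash
python3 -c "
from h import *
lev()"
```

```text
t 20.925 out 41.3 y 85.1 perp -0.6 F out/y/perp [-0.8 -2.1 -0.5] w 28.8 [ 0.45  0.07 -0.26  2.21  0.16  0.26  1.39]
```

Call:
play_rows --pt "0 0.005 0 0 0 0 33" --pt "0 0.01 0 0 0 0 33" --pt "0 0.01 0 0 0 0 33"

```text
time: 21.3
ee_pos: [0.5767, -0.1637, 0.0991]
eef_rot: [0.11, 0.947, -0.035, 0.299]
ft_force: [-0.4, -6.7, -0.4]
width: 0.0282
```

Run:
```python
from h import *
lev()
st=r.read_state();ys=(st['ee_pos']-base)@vy
w=cam('wrist');im=w['image'].astype(int);m=(im[...,0]>110)&(im[...,1]<70)&(im[...,2]<70)
n,l,s,c=cv2.connectedComponentsWithStats(m.astype(np.uint8))
print([(s[i].tolist(),c[i].round(1).tolist()) for i in range(1,n) if s[i][4]>8])
print([(round(d['p'],2),np.round(d['xy'],1).tolist()) for d in eyes.landmark_of(w,'lever_grip')[:3]])
```

```text
t 21.3 out 41.3 y 85.6 perp -0.6 F out/y/perp [-1.  -6.6 -0.6] w 28.2 [ 0.44  0.06 -0.26  2.21  0.17  0.26  1.37]
[([125, 175, 17, 15, 130], [131.0, 181.9]), ([143, 175, 18, 3, 35], [152.0, 175.8]), ([148, 186, 14, 4, 38], [154.4, 187.9]), ([234, 222, 40, 19, 145], [253.5, 227.6])]
[(0.69, [256.6, 239.0])]
```

The push is now blocked: 6.6 N for half a millimetre. The lever is home. I'll centre, open and back out along the axis.

Call:
play_rows --pt "0 -0.02 0 0 0 0 45" --pt "0 -0.02 0 0 0 0 65" --pt "0 -0.02 0 0 0 0 70" --pt "0 -0.02 -0.1 0 0 0 70" --pt "0 -0.02 -0.25 0 0 0 70"

```text
time: 22.02
ee_pos: [0.5477, -0.159, 0.1397]
eef_rot: [0.109, 0.948, -0.034, 0.298]
ft_force: [0.3, -0.8, 0.2]
width: 0.0597
```

Call:
play_rows --pt "0 0 -0.15 0 0 0 70" --pt "0 0 -0.3 0 0 0 70" --pt "0 0 -0.4 0 0 0 70" --pt "0 0 -0.4 0 0 0 70"

```text
time: 22.52
ee_pos: [0.5039, -0.1491, 0.2071]
eef_rot: [0.109, 0.947, -0.035, 0.3]
ft_force: [-1.0, -0.2, 0.1]
width: 0.0607
```

Run:
```python
from h import *
lev()
w=cam('wrist');b=cam('side');a=cam('scene')
im=w['image'].astype(int);m=(im[...,0]>110)&(im[...,1]<70)&(im[...,2]<70)
n,l,s,c=cv2.connectedComponentsWithStats(m.astype(np.uint8))
print([(s[i].tolist(),c[i].round(1).tolist()) for i in range(1,n) if s[i][4]>8])
q=[d['xy'] for d in eyes.landmark_of(w,'lever_grip')[:1]];qs=[d['xy'] for d in eyes.landmark_of(b,'lever_grip')[:1]];print(q,qs)
for sl in (.079,.081,.083):
  for d in(0,.014): print(sl,d,[np.round(proj(w,base+sl*vy+(o+d)*va),1).tolist() for o in(.042,.066)])
for l in('nut','bowl','flux','screwdriver'):
    A=eyes.landmark_of(a,l);B=eyes.landmark_of(b,l);print(l,[np.round(d['xy'],1).tolist() for d in A],[np.round(d['xy'],1).tolist() for d in B])
```

```text
t 22.525 out 172.3 y 83.7 perp -1.7 F out/y/perp [ 0.6 -0.4  0.7] w 60.7 [ 0.47 -0.28 -0.25  2.26 -0.11  0.55  1.63]
[([382, 0, 9, 24, 173], [386.8, 10.6]), ([249, 171, 10, 6, 11], [253.6, 172.5]), ([260, 171, 11, 9, 13], [265.8, 173.9]), ([177, 186, 23, 8, 178], [188.4, 189.5])]
[[259.1, 181.5]] [[342.8, 162.9]]
0.079 0 [[255.0, 179.5], [254.5, 185.7]]
0.079 0.014 [[254.7, 183.0], [254.2, 189.8]]
0.081 0 [[257.0, 179.5], [256.7, 185.7]]
0.081 0.014 [[256.8, 183.0], [256.5, 189.8]]
0.083 0 [[259.0, 179.4], [258.8, 185.7]]
0.083 0.014 [[258.9, 182.9], [258.7, 189.8]]
nut [[357.1, 291.3], [316.7, 244.7]] [[172.8, 361.0], [229.3, 290.5], [342.0, 184.3]]
bowl [[192.6, 203.0]] [[260.2, 177.6]]
flux [[202.6, 223.3]] [[236.6, 192.4]]
screwdriver [[274.7, 177.0]] [[336.4, 244.0]]
```

Run:
```python
from h import *
a=cam('scene');b=cam('side')
print(tri([(a,[316.7,244.7]),(b,[229.3,290.5])]))
def gold(p,x0,y0,x1,y1):
    h=cv2.cvtColor(p,cv2.COLOR_RGB2HSV)[y0:y1,x0:x1].astype(int);m=(h[...,0]>12)&(h[...,0]<32)&(h[...,1]>90)
    n,l,s,c=cv2.connectedComponentsWithStats(m.astype(np.uint8));return [((s[i][0]+x0,s[i][1]+y0,s[i][2],s[i][3],s[i][4]),(c[i]+[x0,y0]).round(2).tolist()) for i in range(1,n) if s[i][4]>25]
a0=cv2.imread('pics/a.png')[:,:,::-1].copy();b0=cv2.imread('pics/b.png')[:,:,::-1].copy()
for n,A,B in(('old',a0,b0),('new',a['image'],b['image'])):
    print(n,gold(A,300,212,335,255),gold(B,215,262,270,300))
```

```text
(array([0.5337786 , 0.31324169, 0.03994613]), array([0.0003, 0.0003]))
old [((np.int32(306), np.int32(218), np.int32(8), np.int32(8), np.int32(35)), [309.34, 222.09])] [((np.int32(252), np.int32(264), np.int32(11), np.int32(11), np.int32(69)), [257.12, 269.91])]
new [((np.int32(316), np.int32(238), np.int32(9), np.int32(8), np.int32(38)), [319.82, 241.82])] [((np.int32(224), np.int32(280), np.int32(12), np.int32(11), np.int32(76)), [229.92, 285.96])]
```

Run:
```python
from h import *
a=cam('scene');b=cam('side')
print(tri([(a,[309.34,222.09]),(b,[257.12,269.91])]),tri([(a,[319.82,241.82]),(b,[229.92,285.96])]))
go([.51,.15,.30],down(np.radians(77)))
lev()
```

```text
(array([0.51429165, 0.24702065, 0.06529465]), array([0.001, 0.001])) (array([0.52925299, 0.31667713, 0.06136725]), array([0.0012, 0.0012]))
shift [-0.019  1.464 -0.564] turn [-0.001  0.389 -0.001]
t 23.375 out 171.3 y 83.5 perp -0.6 F out/y/perp [-0.   1.1 -0.3] w 61.1 [ 0.47 -0.28 -0.25  2.26 -0.11  0.55  1.63]
```

```bash
python3 -c "
from h import *
print(job.close_job())"
```

```text
the job is handed in; nothing more can be done
None
```

The nut is in its pocket and the valve lever is in the clamp notch. I handed the job in at about 23 s on the robot's clock, and no verdict was reported.

**Nut:** I pushed the brass nut about 70 mm along the frame with one open finger, without gripping it. It fell into the pocket. The last check puts it within 1 mm of the pocket centre sideways. The same camera method shows it about 4 mm lower than before. A full drop is 6 mm, and that measurement is only good to a couple of millimetres. One close view showed the hexagon undistorted inside the pocket mouth, so I take it as lying flat.

**Lever:** I lifted it 20 mm, moved it to about 52 mm along the slot, then let it rest on the track and nudged it on with loose jaws.
- **Where it dropped:** it went in at about 0.08 m; the wrist camera saw the red band shift 11 px, as expected for a 14 mm drop.
- **By feel:** a further push was then blocked, with 6.6 N for 0.5 mm of movement.
- **Afterwards:** once I had backed away, the network's point for the grip fell between the predictions for "down" and "on the track", so that last look was inconclusive. I relied on the close-range reading and the blocked push.

**Other things:** I touched neither the screwdriver, the bowl nor the bottle. Their image positions stayed within about 4 px of the first look, apart from a 5 px shift for the screwdriver in one view, which I put down to the detector. I used all 12 allowed pictures before the end, so the final lever and nut checks were by numbers only.

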